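# Put together the two stacked buildings of an architect's model

## Robot

A 6-joint arm with a two-finger parallel gripper is mounted at the origin on the work surface. World frame = base frame: x ahead of the robot, y to its left, z up, the work surface at z = 0. Lengths are in m, angles in rad, forces in N, time in s.
With the tool pointing down it reaches from about 0.35 to 1 m from the base axis. Payload 7.1 kg.
Tool frame: the origin (TCP) lies between the finger pads; the fingertips stand 22 mm ahead of it and the grasp point (between the pads) lies 3 mm ahead of it; z points along the fingers, y is the line along which they close (so a half turn about z gives the same grasp; the last joint's range is limited). The gripper opens to 85 mm and grips with 20 to 120 N. Pads are 22 mm wide; open, the fingers measure 114 mm over their backs; the gripper's body (76 mm by 85 mm) begins 54 mm behind the grasp point. The pads swing forward as they close: fully open they stand 13 mm farther back than shut.
Start: joints at [1.107, 0.423, 1.63, -0, 1.089, -0.019], TCP at [0.269, 0.564, 0.221] pointing down, gripper open.
Joint ranges: [-3, 3], [-0.9, 2.11], [0.09, 2.58], [-1.31, 4.45], [0.11, 2.69], [-2.54, 2.54]. Speed limits (rad/s): [2.39, 2.39, 3.01, 3.14, 3.14, 3.14].

## Interface

Orientations are given as a rotation vector (axis times angle).
In Python, from rig import manip gives the robot as it stands. The module is installed in compiled form; this text tells all that it offers. Calls block until the motion is done:
- manip.move_to(position, orientation): joint-space move of the TCP to a pose.
- manip.servo_line(position, orientation=None, rate=0.15): straight line of the TCP; orientation=None keeps the orientation; rate is the mean speed in m/s.
- manip.set_joints(angles): joint-space move.
- manip.command_gripper(opening, f_grip=None): finger opening in m; f_grip is the grip in N (None keeps the last); returns when the fingers have stopped.
- manip.hold(seconds).
- manip.solve_ik(position, orientation): joint angles nearest the present ones, or None.
- manip.camera(name): name is "scene" or "top" or "wrist"; returns a dict with "image" (420x560x3 uint8, red, green, blue), "fx", "fy", "cx", "cy" (pixels), "k1" (the pictures are not rectified: a ray, as slopes to the right and down, at radius r is drawn at 1 + k1 r^2 times it, then the intrinsics apply), "cam_to_world" (4x4, takes a point from camera to world coordinates); the wrist camera has in their place "mount" (4x4, takes a point from camera to tool coordinates, whose origin is the TCP and whose axes are the flange's). Camera axes: x right, y down, z forward; pixel columns grow to the right and rows downward; lengths in m; the calibration is good to about 2 mm. A picture is of the moment at which its call begins: read the wrist's pose just before it. There is no depth.
A pose or a line that the arm cannot do raises manip.IKError and nothing moves.
- manip.sign_off(): hands the job in; it is judged then, once.
Readings, each from a call of its own:
- manip.get_time(): time.
- manip.get_joint_positions(): joint angles.
- manip.get_joint_vel(): joint speeds.
- manip.get_tau(): joint torques, N m.
- manip.get_position(): TCP position.
- manip.get_ee_rot(): TCP orientation.
- manip.get_contact_force(): force on the tool from outside, world axes, zero at the start.
- manip.get_torque(): the same for the moment, N m.
- manip.get_width(): finger opening in m.
- manip.get_grip_force(): force on a finger pad.
Only numpy, scipy, OpenCV 4.12 (cv2) and the standard library are available. Lean on these libraries where they do the work, as an engineer would, in place of code of your own. Each camera call takes 0.05 s, during which the arm holds its last target. There are 200 camera calls.

## Task

Build the two model buildings on their plots, each from the bottom up. On the rectangular plot stack the house, centred and squared up on the dark footprint: first the big storey, on it the small storey, and on top the pitched roof with its ridge running along the length of the house; on the round plot stand the round drum in the middle of its dark circle and put the dome on the drum. Let go of everything, and leave the pencil cup, the tape roll and the sanding block where they are.

Things in the scene. Friction and masses are not known exactly. Their poses are not given: they have to be found in the camera images.
- house_plot: Fixed white rectangular board, 130 (x) x 160 (y) x 12 mm thick, with a flush dark grey rectangle 60 (x) x 92 (y) mm in its middle, the footprint of the house, and a brown path strip on its -x side. Origin: centre of the underside; its top is 12 mm above. z up, y along the long side.
- round_plot: Fixed white round board, 140 mm in diameter, 12 mm thick, with a flush dark grey circle 60 mm in diameter in its middle and a brown path strip. Origin: centre of the underside; its top is 12 mm above.
- lower_storey: Big storey of the house: solid white block with small grey windows, 60 (x) x 92 (y) x 44 mm high, flat top and bottom, loose, 0.13 to 0.25 kg. Origin: centre of the underside, z up, y along the length. Graspable across its x width (60 mm).
- upper_storey: Small storey of the house: solid white block with small grey windows, 46 (x) x 66 (y) x 38 mm high, flat top and bottom, loose, 0.07 to 0.14 kg. Origin: centre of the underside, z up, y along the length. Graspable across its x width (46 mm).
- roof: Pitched roof of the house: two sloping plain grey faces on a solid white core, about 54 (x) x 62 (y) mm at the eaves, 31 mm high at the ridge, flat bottom, loose, 0.04 to 0.09 kg. The ridge runs along y; the two gable ends are vertical faces 62 mm apart along y, where it can be gripped. Origin: centre of the underside, z up.
- drum: Solid white upright cylinder with small grey windows, 60 mm in diameter, 46 mm high, flat top and bottom, loose, 0.1 to 0.2 kg. Origin: centre of the underside, z up.
- dome: White dome, 54 mm in diameter at its flat bottom, rising to 26 mm, with an upright round lantern (a solid knob 20 mm in diameter) on top of it from 26 to 48 mm above the bottom; grip it by the lantern. Loose, 0.04 to 0.09 kg. Origin: centre of the underside, z up.
- pencil_cup: Bystander: white ceramic cup, 80 mm in diameter, 95 mm high, with pencils standing up to 160 mm high, loose. Origin: centre of the underside. Leave it alone.
- tape: Bystander: brown ring-shaped roll of tape lying flat, 84 mm in diameter, 22 mm high, loose. Origin: centre of the underside. Leave it alone.
- sanding_block: Bystander: cork block 35 (x) x 90 (y) x 25 mm high, loose. Origin: centre of the underside. Leave it alone.
Not all that is in view belongs to the job. Leave any pink look-alike of the roof alone. What is shaped like the house_plot but orange is not meant.

How it is judged:
By the outcome, as a careful person would: the job done as asked, in the order asked, and still so for the second after the job is handed in, with the robot touching nothing.
It also fails if it takes over 134 s, if anything falls off the work surface, if the arm or the gripper's body presses on something with over 40 N, if the wrist force passes 120 N, or if a joint passes its speed limit or range.

## Working session

There is one attempt and no reset: what is moved stays moved. The work goes in short steps, each a Python script; the robot and the scene stay as the last script left them, time stands still between calls to the robot, and variables do not carry over. Pictures are saved under pics/ and viewed, at most 14 in all, crops included, and the job is handed in when it is done.

```bash
mkdir -p pics; python3 - <<'E'
from rig import manip
import cv2,pickle
d={}
for n in("scene","top","wrist"):
    c=manip.camera(n); d[n]=c
    cv2.imwrite(f"pics/{n}0.png",c["image"][:,:,::-1])
    print(n,{k:(v.round(3).tolist() if hasattr(v,'round') and k!='image' and not isinstance(v,float) else v) for k,v in c.items() if k!='image'})
pickle.dump(d,open("cam0.pkl","wb"))
print(manip.get_time(),manip.get_ee_rot(),manip.get_position())
E
```

```text
scene {'fx': 480.52251634657614, 'fy': 480.52251634657614, 'cx': 284.1350345391832, 'cy': 204.08416681044474, 'k1': -0.12752606538173936, 'cam_to_world': [[-0.862, 0.419, -0.286, 0.903], [0.507, 0.712, -0.485, 0.495], [0.0, -0.563, -0.826, 1.021], [0.0, 0.0, 0.0, 1.0]]}
top {'fx': 500.7527207136623, 'fy': 500.7527207136623, 'cx': 280.4725592513307, 'cy': 217.06287365891583, 'k1': 0.04600776496320246, 'cam_to_world': [[-0.022, -0.99, 0.142, 0.354], [-0.999, 0.026, 0.023, -0.107], [-0.027, -0.141, -0.99, 1.667], [0.0, 0.0, 0.0, 1.0]]}
wrist {'fx': 294.49593585945485, 'fy': 294.49593585945485, 'cx': 277.181069717306, 'cy': 210.27008480810716, 'k1': -0.05506599010367788, 'mount': [[0.0, -0.957, -0.289, 0.073], [1.0, 0.0, -0.001, 0.002], [0.001, -0.289, 0.957, -0.153], [0.0, 0.0, 0.0, 1.0]]}
0.15 [-6.92933054e-01 -3.06394068e+00  1.69839458e-03] [0.26873718 0.56383993 0.22022617]
```

View pics/top0.png

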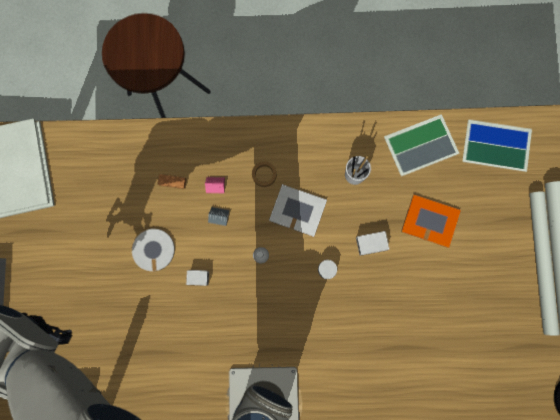

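View pics/scene0.png

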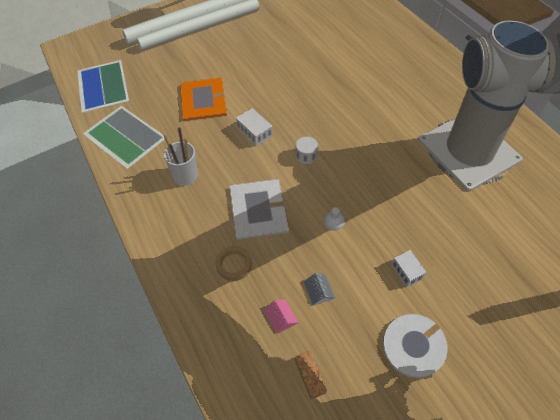

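```bash
cat > h.py <<'E'
from rig import manip
import numpy as np, cv2
from scipy.spatial.transform import Rotation as R
def rays(c,px,T):
    K=np.array([[c["fx"],0,c["cx"]],[0,c["fy"],c["cy"]],[0,0,1]])
    u=cv2.undistortPoints(np.array(px,float).reshape(-1,1,2),K,np.array([c["k1"],0,0,0]))[:,0]
    return np.c_[u,np.ones(len(u))]@T[:3,:3].T, T[:3,3]
def plane(c,px,z,T=None):
    d,o=rays(c,px,c["cam_to_world"] if T is None else T)
    return (o+d*((z-o[2])/d[:,2])[:,None])[:,:2]
def wrist():
    T=np.eye(4);T[:3,:3]=R.from_rotvec(manip.get_ee_rot()).as_matrix();T[:3,3]=manip.get_position()
    c=manip.camera("wrist"); return c,T@c["mount"]
M=None
def look(x,y,h=.38,dphi=(0,90,180,-90),zmin=0):
    """camera straight above x,y at height h, looking down"""
    global M
    if M is None: M=manip.camera("wrist")["mount"]
    az=np.arctan2(y,x); best=None; q0=np.array(manip.get_joint_positions())
    for dp in dphi:
        p=az+np.radians(dp); d=np.array([np.cos(p),np.sin(p),0]); z=np.array([0,0,-1.])
        C=np.eye(4);C[:3,:3]=np.c_[np.cross(-d,z),-d,z];C[:3,3]=[x,y,h]
        T=C@np.linalg.inv(M); q=manip.solve_ik(T[:3,3],R.from_matrix(T[:3,:3]).as_rotvec())
        if q is not None:
            k=np.abs(np.array(q)-q0).max()
            if best is None or k<best[0]: best=(k,q,dp)
    if best is None: raise Exception("no ik")
    manip.set_joints(best[1]); return wrist()+(best[2],)
def down(yaw):
    """tool down, closing line (tool y) along world direction yaw"""
    y=np.array([np.cos(yaw),np.sin(yaw),0]); z=np.array([0,0,-1.])
    return R.from_matrix(np.c_[np.cross(y,z),y,z]).as_rotvec()
E
python3 - <<'E'
from h import *
import pickle
t=pickle.load(open("cam0.pkl","rb"))["top"]
P=dict(lower=(373,243,.044),drum=(328,269,.046),house=(299,210,.012),dome=(261,255,.03),roof=(219,215,.02),upper=(197,278,.038),round=(153,250,.012))
G={k:plane(t,[v[:2]],v[2])[0] for k,v in P.items()}
for k in G: print(k,G[k].round(3))
out={}
for k in ["round","upper","roof","dome","house","drum","lower"]:
    try: c,T,dp=look(*G[k]); out[k]=(c,T); print(k,dp,manip.get_time(),np.round(manip.get_joint_positions(),2))
    except Exception as e: print(k,e)
pickle.dump((G,out),open("v1.pkl","wb"))
im=[cv2.resize(o[0]["image"][:,:,::-1],(266,200)) for o in out.values()]
while len(im)<9: im.append(np.zeros_like(im[0]))
cv2.imwrite("pics/m1.png",np.vstack([np.hstack(im[i:i+3]) for i in(0,3,6)]))
E
```

```text
lower [ 0.495 -0.366]
drum [ 0.414 -0.218]
house [ 0.614 -0.131]
dome [ 0.465 -0.002]
roof [0.603 0.137]
upper [0.396 0.206]
round [0.492 0.358]
round 90 1.525 [ 0.42  0.44  1.66  0.32  1.12 -0.36]
upper 90 2.3417 [ 0.2   0.21  2.    0.33  1.04 -0.46]
roof 90 3.25 [ 0.02  0.45  1.64  0.32  1.13 -0.35]
dome 90 4.1167 [-0.27  0.24  1.96  0.33  1.04 -0.45]
house 90 4.95 [-0.41  0.46  1.62  0.32  1.14 -0.35]
drum 90 5.9 [-0.75  0.24  1.96  0.33  1.04 -0.45]
lower 90 6.65 [-0.84  0.45  1.65  0.32  1.13 -0.35]
```

View pics/m1.png

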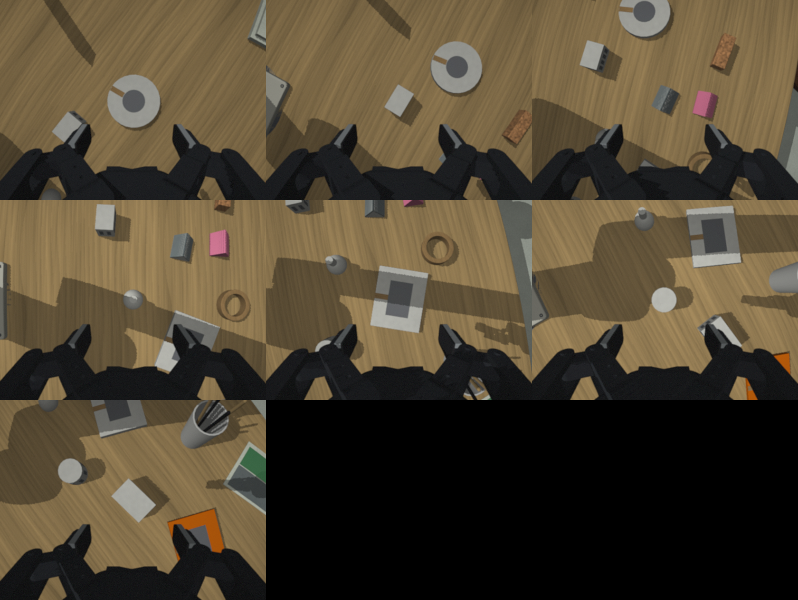

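```bash
cat >> h.py <<'E'
def seg(im,mode,at=None):
    """contour (convex hull) of the low-saturation blob at/nearest the image centre"""
    v=cv2.cvtColor(im,cv2.COLOR_RGB2HSV); S,V=v[...,1],v[...,2]
    m=(S<55)
    if mode=="white": m&=V>105
    if mode=="dark": m&=(V<125)&(V>50)
    if mode=="grey": m&=V>50
    m=cv2.morphologyEx(m.astype(np.uint8),cv2.MORPH_OPEN,np.ones((3,3)))
    cs=cv2.findContours(m,cv2.RETR_EXTERNAL,cv2.CHAIN_APPROX_NONE)[0]
    at=at or (277,210)
    cs=[c for c in cs if cv2.contourArea(c)>150]
    c=max(cs,key=lambda c:cv2.pointPolygonTest(c,at,True))
    return cv2.convexHull(c)[:,0].astype(float)
def fit(c,T,mode,z,at=None):
    px=seg(c["image"],mode,at); p=plane(c,px,z,T)
    (x,y),(w,h),a=cv2.minAreaRect((p*1000).astype(np.float32))
    if w<h: a+=90   # long-side direction
    return np.array([x,y])/1000, (a+90)%180-90, (max(w,h),min(w,h)), px
E
cat > m.py <<'E'
from h import *
import pickle
G,out=pickle.load(open("v1.pkl","rb"))
S=dict(round=("dark",.012),upper=("white",.038),roof=("grey",.004),dome=("grey",.008),house=("dark",.012),drum=("white",.046),lower=("white",.044))
im=[]
for k,(m,z) in S.items():
    c,T=out[k]; p,a,s,px=fit(c,T,m,z)
    print(k,p.round(4),round(a,1),np.round(s,1),"coarse",G[k].round(3))
    b=c["image"][:,:,::-1].copy(); cv2.polylines(b,[px.astype(int)],True,(0,0,255),1); im.append(cv2.resize(b[110:310,147:413],(266,200)))
while len(im)<9: im.append(np.zeros_like(im[0]))
cv2.imwrite("pics/m2.png",np.vstack([np.hstack(im[i:i+3]) for i in(0,3,6)]))
E
python3 m.py
```

```text
round [0.4967 0.3604] 36.1 [57.6 57.6] coarse [0.492 0.358]
upper [0.4001 0.2092] 86.2 [66.6 46.5] coarse [0.396 0.206]
roof [0.6047 0.1418] 78.4 [66.2 54.6] coarse [0.603 0.137]
dome [0.4703 0.0021] -0.2 [51.9 51.9] coarse [ 0.465 -0.002]
house [ 0.6209 -0.1159] -21.1 [130.6 110.2] coarse [ 0.614 -0.131]
drum [ 0.4175 -0.215 ] -27.7 [60.3 59.2] coarse [ 0.414 -0.218]
lower [ 0.499  -0.3653] -80.4 [92.6 60.7] coarse [ 0.495 -0.366]
```

View pics/m2.png

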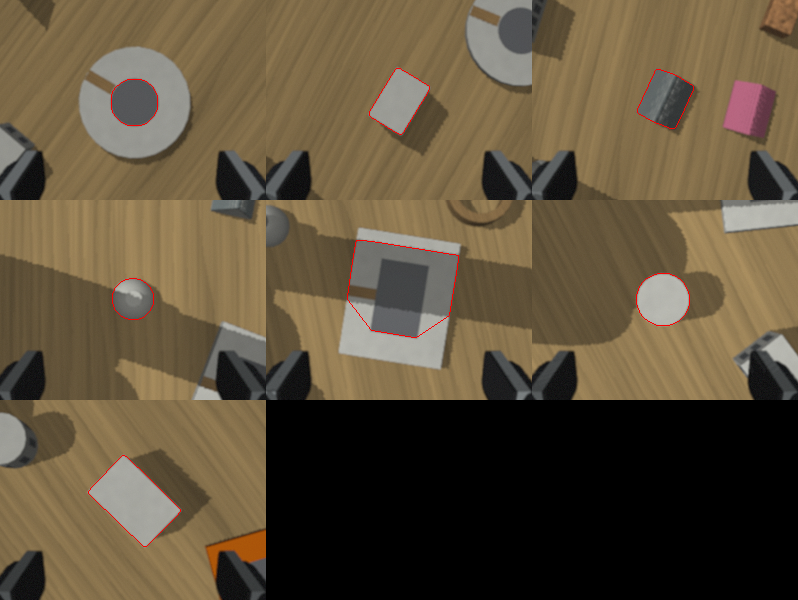

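```bash
python3 - <<'E'
from h import *
import pickle
G,out=pickle.load(open("v1.pkl","rb"))
c,T=out["house"]; print("house board",fit(c,T,"grey",.012)[:3])
v=cv2.cvtColor(c["image"],cv2.COLOR_RGB2HSV)[200:225,180:380:8]; print(v[12,:,2],v[12,:,1])
for dp in(-90,0,180):
    try:
        c,T,_=look(*G["lower"],dphi=(dp,)); print(dp,fit(c,T,"white",.044)[:3],manip.get_time())
    except Exception as e: print(dp,e)
E
```

```text
house board (array([ 0.61773907, -0.12527292]), 69.01605987548828, (160.14474487304688, 131.21847534179688))
[146 155 149 154 153 148 170 149 121 113  71  69  71  70  70  67 114 114
 114  98  94  89  91  97  94] [112 112 111 111 110 110  17  12  11   9  11   7   7   4   7   8  13   9
   7  44 103 106 104 105 103]
-90 no ik
0 (array([ 0.49887543, -0.36510086]), -80.58026790618896, (92.60691833496094, 60.56324005126953)) 8.4083
180 (array([ 0.49883344, -0.36506287]), -80.31582355499268, (92.66059875488281, 60.630775451660156)) 11.0917
```

```bash
cat >> h.py <<'E'
def go(x,y,z,yaws):
    q0=np.array(manip.get_joint_positions()); b=None
    for w in yaws:
        q=manip.solve_ik([x,y,z],down(w))
        if q is None: continue
        k=np.abs(np.array(q)-q0).max()+(5 if abs(q[5])>2.3 else 0)
        if b is None or k<b[0]: b=(k,q)
    if b is None: raise Exception("no ik")
    manip.set_joints(b[1])
def both(deg): w=np.radians(deg); return (w,w+np.pi)
def pick(xy,yaw,zt,w,f=50,hi=.2):
    manip.command_gripper(w+.018); 
    go(*xy,hi,yaw); manip.servo_line([*xy,zt+.03],rate=.25); manip.servo_line([*xy,zt],rate=.08)
    print("F down",np.round(manip.get_contact_force(),1))
    manip.command_gripper(max(w-.02,0),f); print("width",manip.get_width(),"grip",manip.get_grip_force())
    manip.servo_line([*xy,hi],rate=.2); print("after lift width",manip.get_width(),manip.get_contact_force().round(1) if hasattr(manip.get_contact_force(),'round') else '')
def place(xy,yaw,zt,w,hi=.25,op=.014):
    go(*xy,hi,yaw); manip.servo_line([*xy,zt+.02],rate=.2); manip.servo_line([*xy,zt+.0005],rate=.03)
    manip.hold(.2); print("F placed",np.round(manip.get_contact_force(),1), np.round(manip.get_position(),4))
    manip.command_gripper(w+op); manip.hold(.2)
    manip.servo_line([*xy,hi],rate=.2); print("t",manip.get_time())
E
python3 - <<'E'
from h import *
H=(.6177,-.1253)
pick((.4989,-.3652),both(9.6),.030,.060)
place(H,both(69-90),.012+.030,.060)
c,T,_=look(*H,h=.42)
print(fit(c,T,"white",.056)[:3],fit(c,T,"grey",.012)[:3])
b=c["image"][:,:,::-1]; px=fit(c,T,"white",.056)[3]; b=b.copy(); cv2.polylines(b,[px.astype(int)],True,(0,0,255),1); cv2.imwrite("pics/p1.png",b)
E
```

```text
F down [-0.4 -0.3 -0.9]
width 0.04035402652547969 grip 6.028826232141
after lift width 0.040161109759642676 [-0.   0.3 -0.5]
F placed [-0.7  0.7  0.1] [ 0.6179 -0.1254  0.0427]
t 19.75
(array([ 0.61776306, -0.12530727]), 69.0367431640625, (142.9954376220703, 117.15481567382812)) (array([ 0.61775751, -0.12523184]), 69.03675842285156, (160.35757446289062, 131.37940979003906))
```

View pics/p1.png

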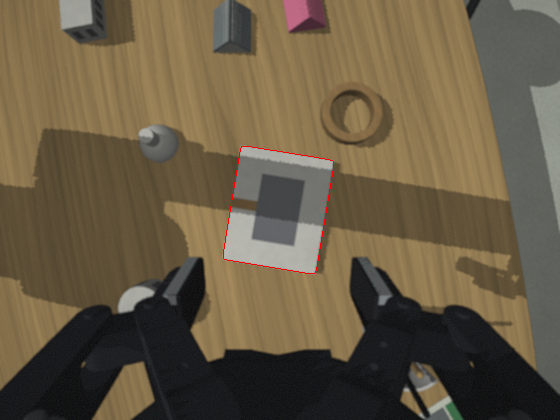

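```bash
python3 - <<'E'
from h import *
c,T,_=look(.4989,-.3652,h=.42)
p,a,s,px=fit(c,T,"white",.044); print(p,a,s)
b=c["image"][:,:,::-1].copy(); cv2.polylines(b,[px.astype(int)],True,(0,0,255),1); cv2.imwrite("pics/p2.png",b)
E
```

```text
[ 0.49912341 -0.3653562 ] -80.34409046173096 (92.9567642211914, 60.85599136352539)
```

View pics/p2.png

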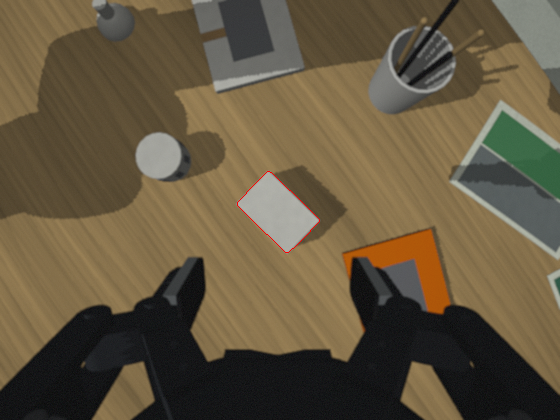

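```bash
python3 - <<'E'
from h import *
xy=(.4990,-.3653)
manip.command_gripper(.08)
go(*xy,.2,both(9.6)); manip.servo_line([*xy,.06],rate=.25); manip.servo_line([*xy,.03],rate=.08)
print(manip.get_position(),R.from_rotvec(manip.get_ee_rot()).as_matrix().round(3),manip.get_width(),manip.get_contact_force())
c,T=wrist(); a=c["image"]
manip.command_gripper(.05,60); print(manip.get_width(),manip.get_grip_force(),manip.get_contact_force())
c,T=wrist(); b=c["image"]
cv2.imwrite("pics/p3.png",cv2.resize(np.hstack([a,b])[:,:,::-1],(800,300)))
E
```

```text
[ 0.49880109 -0.36503365  0.02950964] [[-0.167  0.986 -0.001]
 [ 0.986  0.167  0.001]
 [ 0.001 -0.001 -1.   ]] 0.07996644889401845 [ 0.5894918  -0.47377179  0.05069715]
0.05010453985163693 2.4539352138890536 [-1.1337602  -0.22878689  4.38590345]
```

View pics/p3.png

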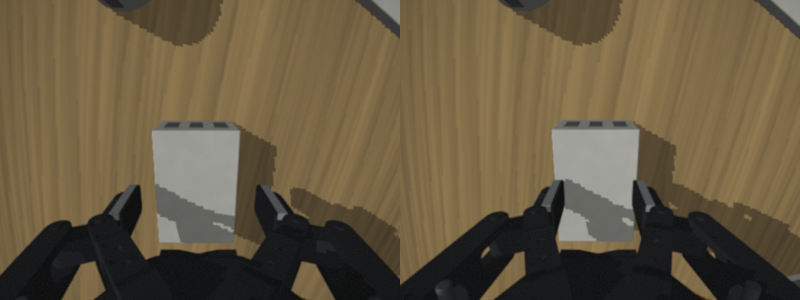

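The pads closed above the block: in the picture their ends sit level with its top, about 40 mm further back than the given tip offset. I'll measure the tip position by touching bare table gently.

```bash
python3 - <<'E'
from h import *
print(manip.get_time())
manip.servo_line([.499,-.3653,.15],rate=.3)
p=(.505,-.235)
manip.command_gripper(.062)
go(*p,.12,both(72)); manip.servo_line([*p,.04],rate=.2); manip.hold(.2)
f0=manip.get_contact_force()[2]
for w in(.062,.022):
    if w<.06: manip.servo_line([*p,z+.02],rate=.1); manip.command_gripper(w); manip.hold(.1); f0=manip.get_contact_force()[2]; z0=z+.014
    else: z0=.036
    z=z0
    while z>-.025:
        manip.servo_line([*p,z],rate=.05); f=manip.get_contact_force()[2]-f0
        if abs(f)>3: break
        z-=.002
    print(w,"contact at TCP z",manip.get_position()[2],z,f,manip.get_time(),manip.get_width())
manip.servo_line([*p,.12],rate=.2)
E
```

```text
24.0333
0.062 contact at TCP z -0.016114376594160554 -0.018000000000000023 23.14807887138885 33.4667 0.06220362674831723
0.022 contact at TCP z -0.010460780571255074 -0.012000000000000023 17.749522953191057 35.65 0.021962653621724195
```

```bash
python3 - <<'E'
from h import *
H=(.6177,-.1253)
pick((.4990,-.3653),both(9.6),-.008,.060)
if manip.get_width()<.055: raise SystemExit
place(H,both(69-90),.012-.008,.060)
c,T,_=look(*H,h=.42)
v=cv2.cvtColor(c["image"],cv2.COLOR_RGB2HSV)
print(fit(c,T,"grey",.012)[:3],v[205:215,150:400:10,2][5])
cv2.imwrite("pics/p4.png",c["image"][:,:,::-1]); import pickle; pickle.dump((c,T),open("p4.pkl","wb"))
E
```

```text
F down [-0.   0.2  0.5]
width 0.059434590006154954 grip 54.67423975467682
after lift width 0.05951745230594699 [ 0.7  0.2 -1.9]
F placed [-0.8  0.4  1.7] [ 0.6177 -0.1253  0.0044]
t 45.9833
(array([ 0.61777637, -0.12533981]), 68.94319152832031, (160.20034790039062, 131.27732849121094)) [ 90  90 146 156 160 147 148 143 107 118 104 117 117 117 117 118 115 116
  94  88  89  94  95  93  98]
```

View pics/p4.png

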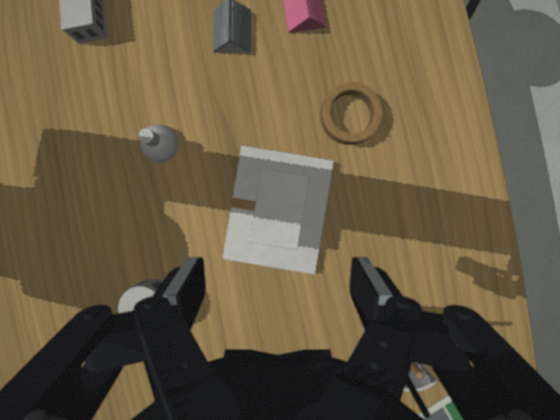

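```bash
python3 - <<'E'
from h import *
import pickle
c,T=pickle.load(open("p4.pkl","rb"))
q=plane(c,[(257,168),(308,174),(298,250),(248,243)],.056,T); e=q[1]-q[2]+q[0]-q[3]
print("lower by eye",q.mean(0).round(4),np.degrees(np.arctan2(e[1],e[0])))
H=(.6177,-.1253)
pick((.4001,.2092),both(86.2-90),-.006,.046)
if manip.get_width()<.041: raise SystemExit
place(H,both(69-90),.056-.006,.046)
c,T,_=look(*H,h=.46)
cv2.imwrite("pics/p5.png",cv2.resize(c["image"][110:310,147:413,::-1],None,fx=3,fy=3)); pickle.dump((c,T),open("p5.pkl","wb"))
# refine roof view
c,T,_=look(.6047,.1418); print(fit(c,T,"grey",.004)[:3],manip.get_time())
E
```

```text
lower by eye [ 0.6178 -0.1245] 71.21996989851647
F down [ 0.3 -0.5 -0.7]
width 0.04539705436187251 grip 51.7685741186142
after lift width 0.04513818561475834 [-1.2 -0.7 -1.5]
F placed [-3.4  0.3  4.6] [ 0.6173 -0.1253  0.0507]
t 56.4917
(array([0.60480927, 0.14174878]), 78.1707763671875, (65.72110748291016, 54.60991668701172)) 58.225
```

View pics/p5.png

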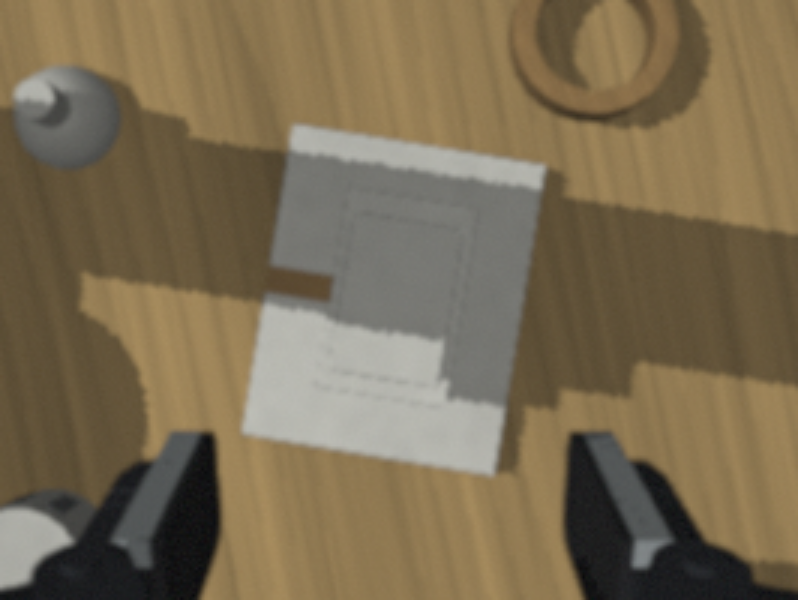

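```bash
python3 - <<'E'
from h import *
import pickle
H=(.6177,-.1253)
pick((.6048,.1417),both(78.2),-.011,.062,f=30)
if manip.get_width()<.058: raise SystemExit
place(H,both(69),.094-.011,.062)
c,T,_=look(*H,h=.48)
p,a,s,px=fit(c,T,"grey",.1); print(p,a,s)
cv2.imwrite("pics/p6.png",cv2.resize(c["image"][110:310,147:413,::-1],None,fx=3,fy=3)); pickle.dump((c,T),open("p6.pkl","wb"))
c,T,_=look(.4175,-.215); p,a,s,px=fit(c,T,"white",.046); print(p,a,s,manip.get_time())
E
```

```text
F down [ 0.2 -0.3  0.7]
width 0.06138103012828412 grip 33.6677319903265
after lift width 0.06184501292300274 [-0.2  1.  -1. ]
F placed [-0.4  0.7  0.9] [ 0.6177 -0.1253  0.0834]
t 66.675
[ 0.61764117 -0.1254425 ] 69.21466064453125 (130.33648681640625, 106.44767761230469)
[ 0.41757538 -0.21466096] 62.762306213378906 (59.159908294677734, 59.15835952758789) 68.3417
```

View pics/p6.png

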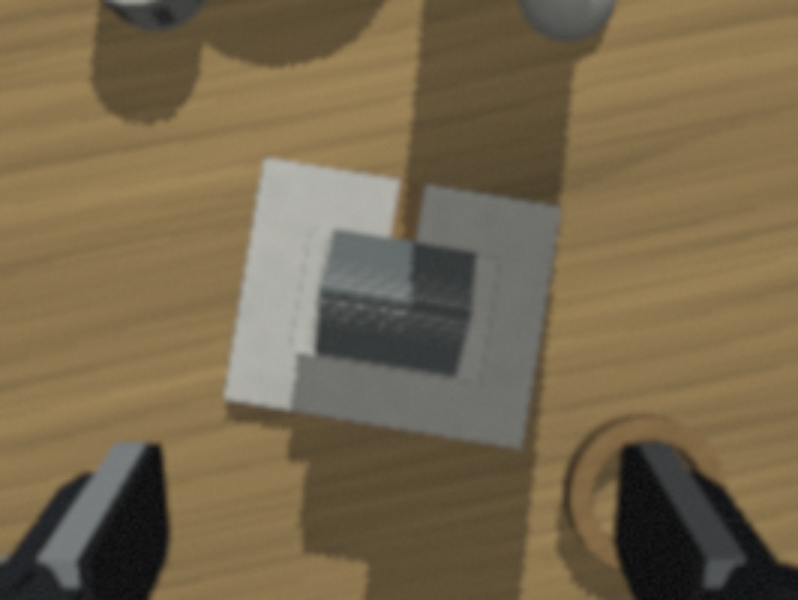

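```bash
python3 - <<'E'
from h import *
import pickle
C=(.4967,.3604)
pick((.4175,-.2148),both(-27),-.008,.060,hi=.24)
if manip.get_width()<.055: raise SystemExit
place(C,both(36),.012-.008,.060)
c,T,_=look(*C,h=.42); p,a,s,px=fit(c,T,"white",.058); print("drum?",p,s); pickle.dump((c,T),open("p7.pkl","wb"))
cv2.imwrite("pics/p7.png",cv2.resize(c["image"][110:310,147:413,::-1],None,fx=3,fy=3))
c,T,_=look(.4703,.0021,h=.34); p,a,s,px=fit(c,T,"grey",.008); print("dome",p,s,manip.get_time())
E
```

```text
F down [0.1 0.2 0.2]
width 0.05924054784800095 grip 53.42687129974365
after lift width 0.05912411566920175 [-0.2  0.4 -1.8]
F placed [-2.  -1.4  5.4] [0.4964 0.3602 0.0047]
t 79.4417
drum? [0.49406836 0.36134103] (123.83451843261719, 117.71459197998047)
dome [0.47029254 0.00177122] (51.93295669555664, 50.803958892822266) 81.3917
```

View pics/p7.png

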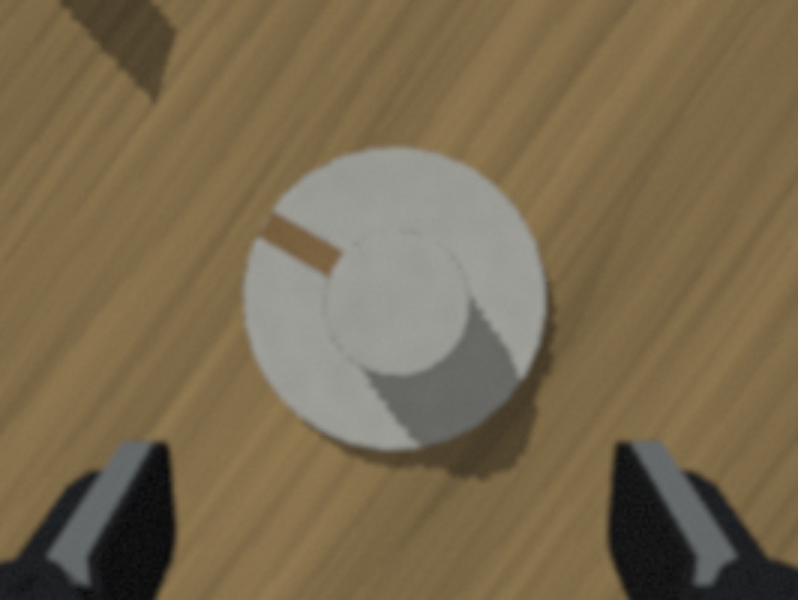

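```bash
python3 - <<'E'
from h import *
import pickle
c,T=pickle.load(open("p7.pkl","rb"))
D=plane(c,[(397/3+147-.33,303/3+110-.33)],.058,T)[0]; print("drum by eye",D)
C=(.4966,.3604)
if np.hypot(*(D-C))>.004: raise SystemExit
pick((.4703,.0020),both(10),.0175,.020,f=30,hi=.24)
if manip.get_width()<.015: raise SystemExit
place(C,both(36),.058+.0175,.020)
c,T,_=look(*C,h=.45); print(manip.get_time())
s=manip.camera("scene")
a=cv2.resize(c["image"][110:310,147:413],(399,300)); b=cv2.resize(s["image"],(400,300))
cv2.imwrite("pics/p8.png",np.hstack([a,b])[:,:,::-1])
E
```

```text
drum by eye [0.49914823 0.35933337]
F down [-0.2 -0.3  0.5]
width 0.019023443842055853 grip 29.3086114525795
after lift width 0.018763074497234147 [ 0.1 -0.5  0.1]
F placed [-1.8 -1.8  5.5] [0.4963 0.3603 0.0761]
t 90.05
90.5417
```

View pics/p8.png

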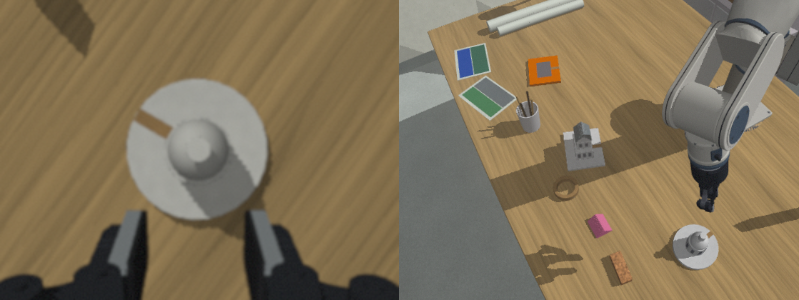

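```bash
python3 - <<'E'
from h import *
import pickle
def hough(c,T,z,rm,name):
    g=cv2.cvtColor(c["image"],cv2.COLOR_RGB2GRAY)[130:290,197:357]
    g=cv2.resize(g,None,fx=4,fy=4,interpolation=cv2.INTER_CUBIC)
    rp=rm*c["fx"]/(T[2,3]-z)*4
    k=cv2.HoughCircles(g,cv2.HOUGH_GRADIENT_ALT,1.5,20,param1=60,param2=.3,minRadius=int(rp*.94),maxRadius=int(rp*1.06))
    if k is None: print(name,"none"); return
    for u,v,r in k.reshape(-1,k.shape[-1])[:3,:3]: print(name,plane(c,[((u+.5)/4-.5+197,(v+.5)/4-.5+130)],z,T)[0].round(4),round(r/rp*rm*1e3,1))
c,T=pickle.load(open("p7.pkl","rb"))
hough(c,T,.058,.03,"drum"); hough(c,T,.012,.07,"board")
c,T=wrist(); hough(c,T,.066,.027,"dome"); hough(c,T,.106,.01,"lantern"); hough(c,T,.012,.07,"board")
cv2.imwrite("pics/p9.png",cv2.resize(c["image"][150:275,197:357,::-1],None,fx=4.5,fy=4.5))
E
```

```text
drum none
board none
dome none
lantern none
board none
```

View pics/p9.png

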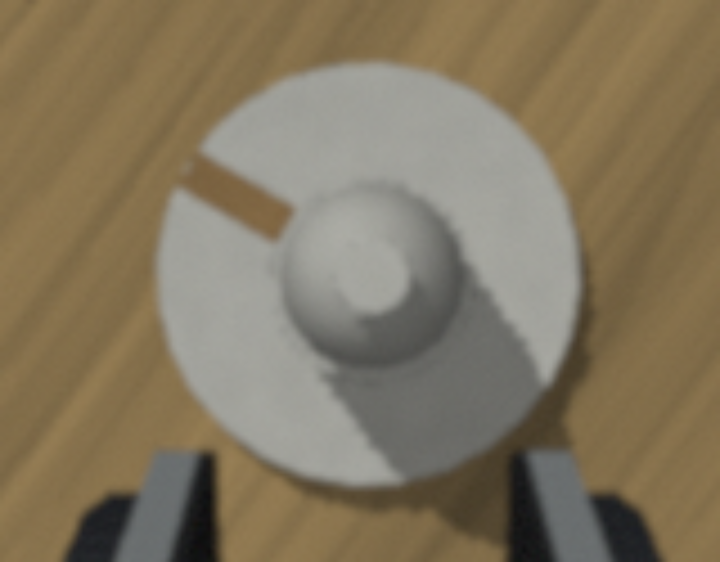

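```bash
python3 -c "
from rig import manip
print(manip.get_time(),manip.sign_off())"
```

```text
the job is handed in; nothing more can be done
90.6417 None
```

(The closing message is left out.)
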